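# Fold out the clamp's crank and grip the colour pot

### The job

Fold the handle of the little bench clamp's crank up until it stands upright, then wind the crank clockwise (seen from above) by it until the pot standing between the jaws is held firm, ready to have its stuck cap unscrewed. Feel for it: stop when the crank has gone clearly heavier and do not force it, or the pot cracks. Let go, leaving the handle up and the pot gripped, and leave the other things alone.

Things in the scene. Friction and masses are not known exactly. Their poses are not given: they have to be found in the camera images.
- clamp: grey rack-drive bench clamp fixed to the surface, 250 mm long, 104 mm wide. Origin on the surface under the crank's axis; its +x runs from the crank housing (80 x 72 mm, 52 mm high) to the jaws, z up. Two 12 mm guide rods at y = +/-40 mm join housing and fixed jaw. The pot stands loose on the table between the jaws, near x = 130 mm.
- vee_jaw: fixed V-shaped rubber jaw, 7 to 37 mm high, its two faces 30 degrees off square; origin on the surface under the apex of the V, 165 mm along the clamp's +x. Winding brings the moving jaw (a rubber-faced plate 50 mm wide, 38 mm high, across the clamp, between housing and pot) up to the pot and pushes the pot along into this V.
- crank_axis (a point): point on the crank's vertical axis, on top of its hub, 69 mm above the surface. The steel crank arm (18 mm wide, top 67 mm above the surface) runs from here to the handle's pivot, 50 mm away. Turning it free clockwise takes some 3 to 4 N along the circle at the handle (0.16 N m). The moving jaw closes 12 mm per rad; it is set differently each time, so the pot is gripped after 1.3 to 4.6 rad, to be felt.
- handle_pivot (a point): pivot pin of the folding handle, at the end of the crank arm, 50 mm from the crank's axis and 81 mm above the surface; it is level and square to the arm, between two lugs 23 mm apart over their outsides. It goes round with the crank.
- handle_end (a point): free end of the handle, 85 mm from the pivot. Folded, the handle lies level (centre line 81 mm up) from the pivot back over the hub, its end 35 mm beyond the axis. Unfolded, it stands up over the pivot, its end 166 mm up. Its black grip, a round sleeve of 18 mm diameter, 22 to 84 mm from the pivot, spins freely on the handle, so it can be held fast while the crank goes round.
- handle (a joint): fold angle of the handle in rad: 0 folded flat, 1.57 upright, stop at 1.62. A friction pivot (0.14 N m, about 2 N at the grip) keeps it at any angle. At the start it is 0 to 0.2.
- pot_place (a point): where the pot stands between the jaws: on the surface, 130 mm along the clamp's +x; the pot stands within 6 mm of it at the start and moves up to 20 mm into the V. The pot is firm from 12 N between the jaws (6 N in all at the handle), right at 20 to 25 N (8 to 9 N) and cracks above 50 N (15 N). The grip rises some 170 N per rad and eases somewhat when the handle is let go.
- pot_slim: screw-cap pot of ceramic colour, 34 mm across its round body, 46 mm high, standing on the surface; origin at the centre of its underside, z up. One of the three pots, a different one each time, stands between the jaws; the other two, beside the clamp, are bystanders. Gold-brown with a black cap, the smallest.
- pot_mid: screw-cap pot of ceramic colour, 40 mm across its round body, 50 mm high, standing on the surface; origin at the centre of its underside, z up. One of the three pots, a different one each time, stands between the jaws; the other two, beside the clamp, are bystanders. Dark blue with a pale cap.
- pot_wide: screw-cap pot of ceramic colour, 46 mm across its round body, 58 mm high, standing on the surface; origin at the centre of its underside, z up. One of the three pots, a different one each time, stands between the jaws; the other two, beside the clamp, are bystanders. Black with a grey cap, the largest.
- dish: bystander: porcelain dish, 68 mm across, 18 mm high; origin at the centre of its underside
- crock: bystander: crock of brushes, 70 mm across, 256 mm high; origin at the centre of its underside
- cup: bystander: plain white cup, 80 mm high, 87 mm across and 112 mm with its handle; origin at the centre of its underside

How it is judged:
By the outcome, as a careful person would: the job done as asked, in the order asked, and still so for the second after the job is handed in, with the robot touching nothing.
It also fails if it takes over 64 s, if anything falls off the work surface, if the arm or the gripper's body presses on something with over 40 N, if the wrist force passes 120 N, or if a joint passes its speed limit or range.

### The arm

A 6-joint arm with a two-finger parallel gripper is mounted at the origin on a cart in front of the work surface, level with it; the furniture and walls round the work are solid. World frame = base frame: x ahead of the robot, y to its left, z up, the work surface at z = 0. Lengths are in m, angles in rad, forces in N, time in s.
With the tool pointing down it reaches from about 0.25 to 0.775 m from the base axis. Payload 4 kg.
Tool frame: the origin (TCP) lies at the very end of the fingers, on their centre line; the grasp point (between the pads) lies 19 mm behind it; z points along the fingers, y is the line along which they close (so a half turn about z gives the same grasp; the last joint's range is limited). The gripper opens to 94 mm and grips with 3 to 60 N. Pads are 16 mm wide; open, the fingers measure 119 mm over their backs; the gripper's body (75 mm by 177 mm) begins 78 mm behind the grasp point.
Start: joints at [-1.214, 0.087, 1.371, -0, 1.684, -0.103], TCP at [0.244, -0.493, 0.206] pointing down, gripper open.
Joint ranges: [-3.1, 3.1], [-0.76, 2.03], [0.27, 2.55], [-1.08, 4.22], [0.17, 2.65], [-2.57, 2.57]. Speed limits (rad/s): [2.79, 2.79, 3.14, 3.14, 3.14, 3.14].

### API

Orientations are given as a unit quaternion [x, y, z, w].
In Python, from cell import arm, eyes gives the robot as it stands.
- The arm moves only by the tool drive_tool, never from a script. Its argument "targets" is a list of rows, each an object of numbers: "dx", "dy", "dz": the shift along the tool's x, y, z in m; "rx", "ry", "rz": the turn, a rotation vector about the tool's x, y, z in rad; "jaw": the opening, from 0 (shut) to 1 (fully open). In form: [{"dx": .., "dy": .., "dz": .., "rx": .., "ry": .., "rz": .., "jaw": ..}, ...]. A call has 1 to 20 rows; each row shifts and turns the commanded pose from where the row before left it, along the tool's axes as they then stand; what a row does not reach is not made up. A row lasts 1/8 s, in which the tool goes at most 62.5 mm and 10.7 degrees, less where a joint would pass 70% of its speed; a pose out of reach is approached as far as the arm can. A call with a gripper value outside its range is refused whole. The fingers move at their own pace and stop on an object; "grip_force" is the grip in N (left out, the last holds). Time passes only in rows, so rows that do not move let the fingers close. It gives the time, the measured TCP pose, the force, the opening and the grip force at its end, in the units of the state.
- arm.observe(): the state, without advancing time (a new reading comes with each control period).
- eyes.camera(name): name is "side" or "top"; returns a dict with "color" (480x640x3 uint8, red, green, blue), "K" (3x3 intrinsics, pixels), "dist" ([k1, k2, p1, p2, k3] as OpenCV has them; the pictures are not rectified), "pose" (4x4, takes a point from camera to world coordinates). Camera axes: x right, y down, z forward; pixel columns grow to the right and rows downward; lengths in m; the calibration is good to about 2 mm. A picture is of the moment at which its call begins. There is no depth.
- arm.close_job(): hands the job in; it is judged then, once.
The state is a dict: "time": time; "qpos": joint angles; "qvel": joint speeds; "tau": joint torques, N m; "tool_pos": TCP position; "orientation": TCP orientation; "ft_force": force on the tool from outside, world axes, zero at the start; "torque": the same for the moment, N m; "opening": finger opening in m; "finger_force": force on a finger pad.
Only numpy, scipy, OpenCV 4.12 (cv2) and the standard library are available. Lean on these libraries where they do the work, as an engineer would, in place of code of your own. Each camera call takes 0.05 s, during which the arm holds its last target. There are 200 camera calls.

## Working session

There is one attempt and no reset: what is moved stays moved. The work goes in short steps, Python scripts to look and compute and a tool call to move; the robot and the scene stay as the last step left them, time stands still between calls to the robot, and variables do not carry over. Pictures are saved under pics/ and viewed, at most 10 in all, crops included, and the job is handed in when it is done.

Besides the shell and the picture viewer there is one more tool, called after ">>>" in YAML: its name, and indented under it one key for each argument. drive_tool: Moves the arm, as the interface text tells. Its arguments: {"type":"object","properties":{"targets":{"type":"array","items":{"type":"object","properties":{"dx":{"type":"number"},"dy":{"type":"number"},"dz":{"type":"number"},"rx":{"type":"number"},"ry":{"type":"number"},"rz":{"type":"number"},"jaw":{"type":"number"}}}},"grip_force":{"type":"number"}},"required":["targets"]}

```bash
mkdir -p pics; python3 - <<'E'
from cell import arm, eyes
import cv2,numpy as np,pickle
s=arm.observe(); print({k:np.round(v,3) for k,v in s.items()})
for n in("side","top"):
    c=eyes.camera(n); cv2.imwrite(f"pics/{n}0.png",c["color"][:,:,::-1]); print(n,c["K"],c["dist"],np.round(c["pose"],3))
    pickle.dump(c,open(f"{n}0.pkl","wb"))
E
```

```text
{'time': np.float64(0.0), 'qpos': array([-1.214,  0.088,  1.372, -0.   ,  1.684, -0.103]), 'qvel': array([-0.   , -0.   ,  0.001, -0.   ,  0.002, -0.001]), 'tau': array([-1.0000e-03, -3.4018e+01, -3.0243e+01,  7.2000e-02,  3.3000e-02,
       -0.0000e+00]), 'tool_pos': array([ 0.244, -0.492,  0.204]), 'orientation': array([ 0.974,  0.228, -0.   , -0.001]), 'ft_force': array([ 0.821,  0.712, -0.359]), 'torque': array([ 0.016, -0.036, -0.021]), 'finger_force': np.float64(0.0), 'opening': np.float64(0.094)}
side [[553.38313347   0.         312.51142413]
 [  0.         553.38313347 236.02626906]
 [  0.           0.           1.        ]] [-0.10789108  0.          0.          0.          0.        ] [[-0.968  0.141 -0.21   0.813]
 [ 0.253  0.537 -0.805  0.855]
 [-0.001 -0.831 -0.556  0.673]
 [ 0.     0.     0.     1.   ]]
top [[540.32410631   0.         330.32834535]
 [  0.         540.32410631 235.77611681]
 [  0.           0.           1.        ]] [-0.03695162  0.          0.          0.          0.        ] [[-3.000e-03 -9.910e-01  1.320e-01  4.600e-01]
 [-1.000e+00 -1.000e-03 -3.000e-02 -8.000e-03]
 [ 3.000e-02 -1.320e-01 -9.910e-01  1.091e+00]
 [ 0.000e+00  0.000e+00  0.000e+00  1.000e+00]]
```

View pics/top0.png

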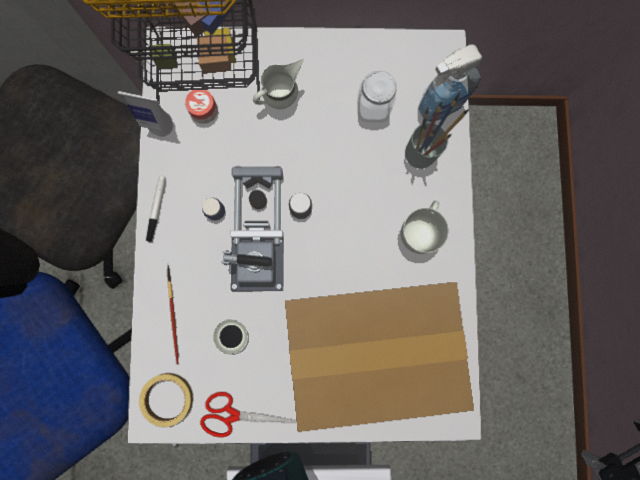

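View pics/side0.png

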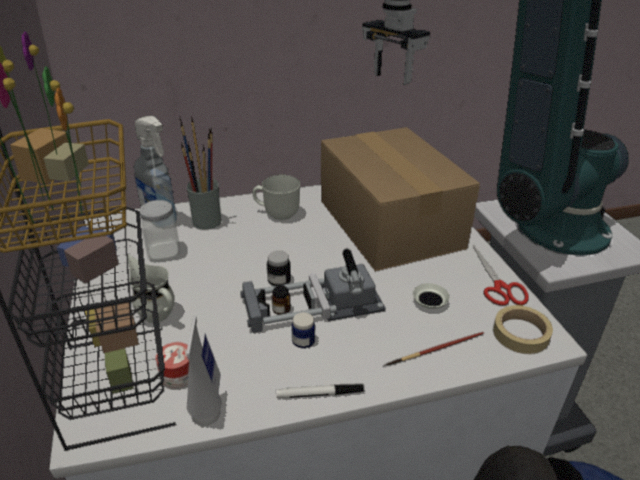

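The top view shows the clamp with its crank hub near (254,260), the pivot at about (229,258), the handle end at about (271,262) and the jaws towards the top of the image (+x). The slim pot is at (258,200) between the jaws. The box stands to the right of the clamp. I'll crop closer.

```bash
python3 - <<'E'
import cv2,numpy as np
a=cv2.imread("pics/top0.png")[155:300,200:320]; b=cv2.imread("pics/side0.png")[230:340,230:400]
a=cv2.resize(a,None,fx=4,fy=4,interpolation=2)[:,:,:]; b=cv2.resize(b,None,fx=4.7,fy=4.7,interpolation=2)
cv2.imwrite("pics/a.png",a); cv2.imwrite("pics/b.png",b)
E
```

```text
(no output)
```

View pics/a.png

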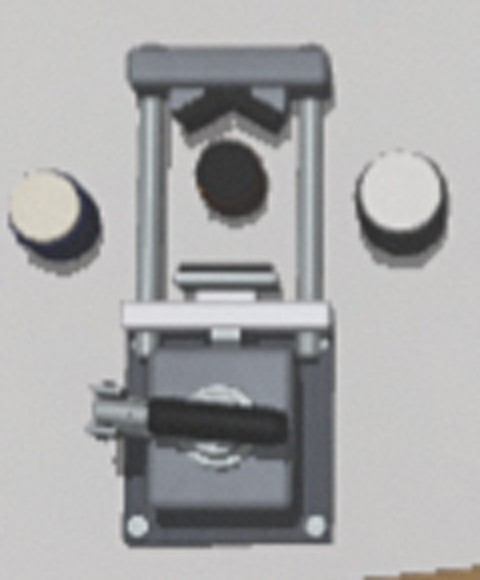

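View pics/b.png

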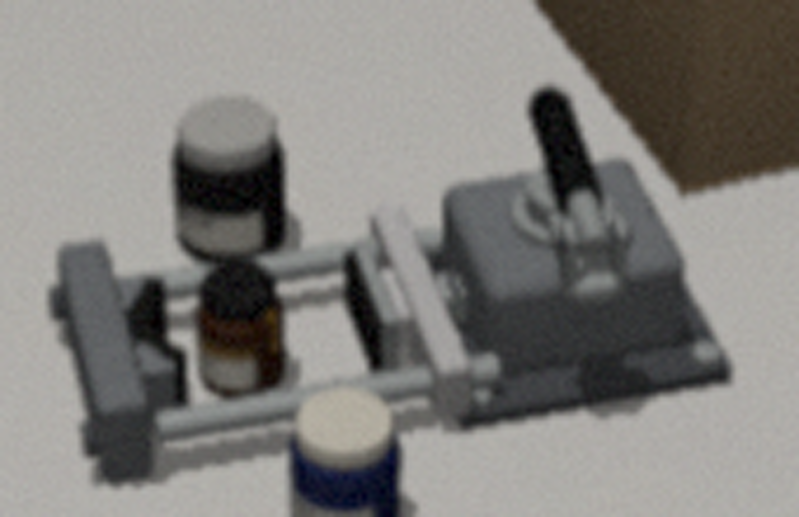

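Crop a: pivot lugs at (105,412), hub ring centre at (217,425), handle tip at (287,424). Crop b: pivot at about (592,222), handle tip at (547,95), moving jaw still well short of the pot. Next I triangulate.

```bash
cat > h.py <<'E'
import cv2,numpy as np,pickle
C={n:pickle.load(open(f"{n}0.pkl","rb")) for n in("side","top")}
def ray(n,p):
    c=C[n]; u=cv2.undistortPoints(np.array([[p]],float),c["K"],c["dist"])[0,0]
    P=np.array(c["pose"]); return P[:3,3],P[:3,:3]@np.array([u[0],u[1],1])
def plane(n,p,z):
    o,d=ray(n,p); return o+d*(z-o[2])/d[2]
def tri(pt,ps):
    o1,d1=ray("top",pt);o2,d2=ray("side",ps)
    A=np.stack([d1,-d2],1); t=np.linalg.lstsq(A,o2-o1,rcond=None)[0]
    a=o1+d1*t[0];b=o2+d2*t[1]; return (a+b)/2,np.linalg.norm(a-b)
E
python3 - <<'E'
from h import *
T=lambda x,y:(200+x/4-.4,155+y/4-.4); S=lambda x,y:(230+x/4.7-.4,230+y/4.7-.4)
print("pivot",tri(T(105,412),S(592,215)),plane("top",T(105,412),.081))
print("end",tri(T(285,424),S(547,95)),plane("top",T(285,424),.081))
print("hub",plane("top",T(217,425),.067), plane("side",S(540,212),.067))
for z in(.067,): print("rods",plane("top",T(152,100),.045),plane("top",T(152,300),.045),plane("top",T(311,100),.045),plane("top",T(311,300),.045))
print("pot cap top",plane("top",T(231,172),.046),tri(T(231,172),S(237,288)))
print("base screws",plane("top",T(137,526),.01),plane("top",T(316,526),.01))
# box corners
print("box",[np.round(plane("top",p,z),3) for p in((286,299),(457,283)) for z in(.12,.16)], plane("side",(408,262),0), tri((286,299),(383,191)))
E
```

```text
pivot (array([0.55337972, 0.15344322, 0.09494338]), np.float64(0.0026752144782057202)) [0.55342016 0.15619751 0.081     ]
end (array([0.54642636, 0.07158614, 0.09127575]), np.float64(0.0009656019935326168)) [0.54777115 0.07223603 0.081     ]
hub [0.54852663 0.1054819  0.067     ] [0.56066091 0.11214329 0.067     ]
rods [0.71116032 0.14240603 0.045     ] [0.61147913 0.14042936 0.045     ] [0.71136953 0.06409739 0.045     ] [0.61153696 0.06311386 0.045     ]
pot cap top [0.67484243 0.10286463 0.046     ] (array([0.67589017, 0.10256428, 0.04594881]), np.float64(0.002133856698557827))
base screws [0.50317248 0.15073088 0.01      ] [0.50305236 0.06198538 0.01      ]
box [array([0.476, 0.041, 0.12 ]), array([0.475, 0.039, 0.16 ]), array([ 0.503, -0.267,  0.12 ]), array([ 0.502, -0.256,  0.16 ])] [0.3939374  0.02290931 0.        ] (array([0.47186193, 0.0392512 , 0.18614511]), np.float64(0.006085918786450087))
```

```bash
cat >> h.py <<'E'
from scipy.spatial.transform import Rotation as R
def ori(psi,th=0): return R.from_euler('z',psi)*R.from_euler('x',np.pi)*R.from_euler('y',th)
def plan(p0,r0,p1,r1,n):
    """equal rows taking the tool from p0,r0 to p1,r1: turn and shift both even"""
    rv=(r0.inv()*r1).as_rotvec()/n; p=np.array(p0,float); r=r0; out=[]
    for i in range(n):
        d=r.inv().apply((np.array(p1)-p0)/n); out.append(np.round(np.r_[d,rv],4)); p=p+r.apply(d); r=r*R.from_rotvec(rv)
    return out
E
python3 - <<'E'
from h import *
print("boxtop",[np.round(tri(a,b)[0],3) for a,b in(((286,299),(379,203)),((457,283),(323,150)),((473,410),(408,131)),((299,432),(481,185)))], plane("side",(383,263),0))
from cell import arm
s=arm.observe(); print(R.from_quat(s["orientation"]).as_matrix().round(3))
r0=ori(2*np.arctan2(.228,.974)); print(r0.as_matrix().round(3))
a=np.array([.244,-.493,.206]);b=np.array([.548,.08,.26]); r1=ori(1.49)
print(r0.inv().apply([.0,0,.08]), (r0.inv()*r1).as_rotvec(), r1.inv().apply(b-a))
E
```

```text
boxtop [array([0.475, 0.039, 0.161]), array([ 0.5  , -0.262,  0.136]), array([ 0.284, -0.278,  0.153]), array([0.253, 0.017, 0.157])] [0.44492786 0.01292254 0.        ]
[[ 0.896  0.444 -0.001]
 [ 0.444 -0.896  0.002]
 [ 0.    -0.002 -1.   ]]
[[ 0.896  0.444  0.   ]
 [ 0.444 -0.896 -0.   ]
 [-0.     0.    -1.   ]]
[-2.46519033e-34  9.79717439e-18 -8.00000000e-02] [ 1.28882762e-32  1.26151884e-16 -1.03010830e+00] [ 0.5956661   0.25676234 -0.054     ]
```

>>> drive_tool:
  targets:
    - {"dz":-0.015,"rz":-0.172,"jaw":0.45}
    - {"dz":-0.015,"rz":-0.172}
    - {"dz":-0.015,"rz":-0.172}
    - {"dz":-0.015,"rz":-0.172}
    - {"dz":-0.015,"rz":-0.172}
    - {"dz":-0.015,"rz":-0.172}
    - {"dx":0.04,"dy":0.017}
    - {"dx":0.04,"dy":0.017}
    - {"dx":0.043,"dy":0.0185}
    - {"dx":0.043,"dy":0.0185}
    - {"dx":0.043,"dy":0.0185}
    - {"dx":0.043,"dy":0.0185}
    - {"dx":0.043,"dy":0.0185}
    - {"dx":0.043,"dy":0.0185}
    - {"dx":0.043,"dy":0.0185}
    - {"dx":0.043,"dy":0.0185}
    - {"dx":0.043,"dy":0.0185}
    - {"dx":0.043,"dy":0.0185}
    - {"dx":0.043,"dy":0.0185}
    - {"dx":0.043,"dy":0.0185}

```text
invalid input at $.targets[0]: expected keys dx, dy, dz, rx, ry, rz, jaw
```

>>> drive_tool:
  targets:
    - {"dx":0,"dy":0,"dz":-0.015,"rx":0,"ry":0,"rz":-0.172,"jaw":0.45}
    - {"dx":0,"dy":0,"dz":-0.015,"rx":0,"ry":0,"rz":-0.172,"jaw":0.45}
    - {"dx":0,"dy":0,"dz":-0.015,"rx":0,"ry":0,"rz":-0.172,"jaw":0.45}
    - {"dx":0,"dy":0,"dz":-0.015,"rx":0,"ry":0,"rz":-0.172,"jaw":0.45}
    - {"dx":0,"dy":0,"dz":-0.015,"rx":0,"ry":0,"rz":-0.172,"jaw":0.45}
    - {"dx":0,"dy":0,"dz":-0.015,"rx":0,"ry":0,"rz":-0.172,"jaw":0.45}
    - {"dx":0.04,"dy":0.017,"dz":0,"rx":0,"ry":0,"rz":0,"jaw":0.45}
    - {"dx":0.043,"dy":0.0185,"dz":0,"rx":0,"ry":0,"rz":0,"jaw":0.45}
    - {"dx":0.043,"dy":0.0185,"dz":0,"rx":0,"ry":0,"rz":0,"jaw":0.45}
    - {"dx":0.043,"dy":0.0185,"dz":0,"rx":0,"ry":0,"rz":0,"jaw":0.45}
    - {"dx":0.043,"dy":0.0185,"dz":0,"rx":0,"ry":0,"rz":0,"jaw":0.45}
    - {"dx":0.043,"dy":0.0185,"dz":0,"rx":0,"ry":0,"rz":0,"jaw":0.45}
    - {"dx":0.043,"dy":0.0185,"dz":0,"rx":0,"ry":0,"rz":0,"jaw":0.45}
    - {"dx":0.043,"dy":0.0185,"dz":0,"rx":0,"ry":0,"rz":0,"jaw":0.45}
    - {"dx":0.043,"dy":0.0185,"dz":0,"rx":0,"ry":0,"rz":0,"jaw":0.45}
    - {"dx":0.043,"dy":0.0185,"dz":0,"rx":0,"ry":0,"rz":0,"jaw":0.45}
    - {"dx":0.043,"dy":0.0185,"dz":0,"rx":0,"ry":0,"rz":0,"jaw":0.45}
    - {"dx":0.043,"dy":0.0185,"dz":0,"rx":0,"ry":0,"rz":0,"jaw":0.45}
    - {"dx":0.04,"dy":0.017,"dz":0,"rx":0,"ry":0,"rz":0,"jaw":0.45}
    - {"dx":0,"dy":0,"dz":0,"rx":0,"ry":0,"rz":0,"jaw":0.45}

```text
time: 2.6
tool_pos: [0.5248, 0.0419, 0.2941]
orientation: [0.733, 0.68, -0.001, -0.001]
ft_force: [0.4, 0.3, 0.8]
opening: 0.0426
finger_force: 0.0
```

```bash
python3 - <<'E'
from h import *; from cell import arm
s=arm.observe(); r=R.from_quat(s["orientation"]); p=s["tool_pos"]
psi=2*np.arctan2(.68,.733); r1=ori(psi,-.25)
b=np.array([.5478,.0755,.12]); print(psi, (r.inv()*r1).as_rotvec()); 
print(r.inv().apply(b-p)); print(r1.inv().apply([0,0,-.055]))
E
```

```text
1.4958137854109734 [-0.00242326 -0.25019083  0.0006056 ]
[0.03517823 0.02084061 0.17402602]
[ 1.36072178e-02 -6.10622664e-18  5.32901832e-02]
```

>>> drive_tool:
  targets:
    - {"dx":0.007,"dy":0.0042,"dz":0.02,"rx":0,"ry":0,"rz":0,"jaw":0.45}
    - {"dx":0.007,"dy":0.0042,"dz":0.04,"rx":0,"ry":0,"rz":0,"jaw":0.45}
    - {"dx":0.007,"dy":0.0042,"dz":0.04,"rx":0,"ry":0,"rz":0,"jaw":0.45}
    - {"dx":0.007,"dy":0.0042,"dz":0.04,"rx":0,"ry":0,"rz":0,"jaw":0.45}
    - {"dx":0.007,"dy":0.0042,"dz":0.034,"rx":0,"ry":0,"rz":0,"jaw":0.45}
    - {"dx":0,"dy":0,"dz":0,"rx":0,"ry":-0.125,"rz":0,"jaw":0.45}
    - {"dx":0,"dy":0,"dz":0,"rx":0,"ry":-0.125,"rz":0,"jaw":0.45}
    - {"dx":0,"dy":0,"dz":0,"rx":0,"ry":0,"rz":0,"jaw":0.45}
    - {"dx":0,"dy":0,"dz":0,"rx":0,"ry":0,"rz":0,"jaw":0.45}

```text
time: 3.72
tool_pos: [0.548, 0.072, 0.1216]
orientation: [0.729, 0.673, -0.091, 0.084]
ft_force: [0.2, -0.7, 0.0]
opening: 0.0422
finger_force: 0.0
```

```bash
python3 - <<'E'
from cell import arm, eyes
import cv2
c=eyes.camera("side")["color"][130:340,220:440,::-1]; t=eyes.camera("top")["color"][200:320,190:330,::-1]
cv2.imwrite("pics/c.png",cv2.hconcat([cv2.resize(c,(440,420)),cv2.resize(t,(360,420))]))
E
```

```text
(no output)
```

View pics/c.png

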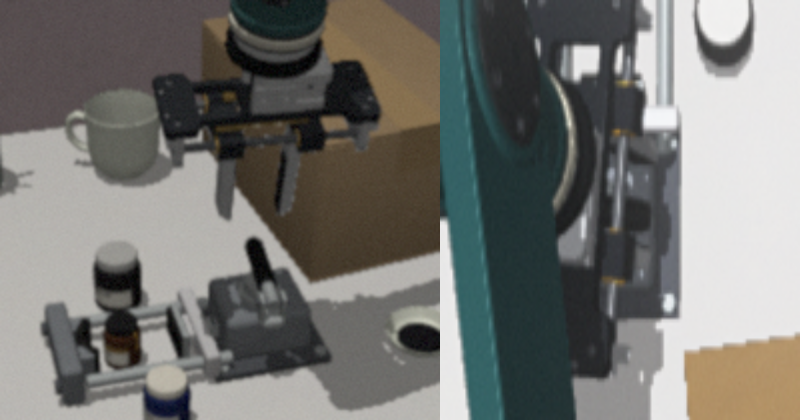

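The side view shows the fingers straddling the handle, with tips at (225,215) and (285,210) either side of the grip end at (255,240). I'll go down and close gently.

>>> drive_tool:
  targets:
    - {"dx":0.0058,"dy":0,"dz":0.018,"rx":0,"ry":0,"rz":0,"jaw":0.45}
    - {"dx":0.0058,"dy":0,"dz":0.018,"rx":0,"ry":0,"rz":0,"jaw":0.45}
    - {"dx":0.0058,"dy":0,"dz":0.018,"rx":0,"ry":0,"rz":0,"jaw":0.45}
    - {"dx":0,"dy":0,"dz":0,"rx":0,"ry":0,"rz":0,"jaw":0.3}
    - {"dx":0,"dy":0,"dz":0,"rx":0,"ry":0,"rz":0,"jaw":0.1}
    - {"dx":0,"dy":0,"dz":0,"rx":0,"ry":0,"rz":0,"jaw":0.1}
    - {"dx":0,"dy":0,"dz":0,"rx":0,"ry":0,"rz":0,"jaw":0.1}
    - {"dx":0,"dy":0,"dz":0,"rx":0,"ry":0,"rz":0,"jaw":0.1}
  grip_force: 12

```text
time: 4.82
tool_pos: [0.547, 0.0764, 0.0651]
orientation: [0.729, 0.673, -0.093, 0.084]
ft_force: [-4.8, 0.5, 2.0]
opening: 0.0174
finger_force: 12.0
```

```bash
python3 - <<'E'
from h import *
psi=1.496; u=-np.array([np.cos(psi),np.sin(psi),0]); r_=.0745; ph0=.033; n=16; ph1=1.58
def pose(t):
    ph=ph0+(ph1-ph0)*t; r=ori(psi,-.25*(1-t)); G=r_*(np.cos(ph)*u+np.sin(ph)*np.array([0,0,1]))
    return G+.019*r.as_matrix()[:,2], r
for i in range(n):
    a,ra=pose(i/n); b,rb=pose((i+1)/n); print(i,np.round(ra.inv().apply(b-a),4),np.round((ra.inv()*rb).as_rotvec()[1],4))
E
```

```text
0 [-0.0009  0.     -0.0071] 0.0156
1 [-0.0001  0.     -0.0072] 0.0156
2 [ 0.0007  0.     -0.0072] 0.0156
3 [ 0.0015  0.     -0.0071] 0.0156
4 [ 0.0023  0.     -0.0069] 0.0156
5 [ 0.0031  0.     -0.0067] 0.0156
6 [ 0.0038  0.     -0.0063] 0.0156
7 [ 0.0045  0.     -0.0059] 0.0156
8 [ 0.0051  0.     -0.0054] 0.0156
9 [ 0.0057 -0.     -0.0048] 0.0156
10 [ 0.0062  0.     -0.0042] 0.0156
11 [ 0.0066  0.     -0.0035] 0.0156
12 [ 0.007   0.     -0.0028] 0.0156
13 [ 0.0072  0.     -0.002 ] 0.0156
14 [ 0.0074  0.     -0.0012] 0.0156
15 [ 0.0075 -0.     -0.0004] 0.0156
```

>>> drive_tool:
  targets:
    - {"dx":-0.0009,"dy":-0.0015,"dz":-0.0071,"rx":0,"ry":0.0156,"rz":0,"jaw":0.1}
    - {"dx":-0.0001,"dy":0,"dz":-0.0072,"rx":0,"ry":0.0156,"rz":0,"jaw":0.1}
    - {"dx":0.0007,"dy":0,"dz":-0.0072,"rx":0,"ry":0.0156,"rz":0,"jaw":0.1}
    - {"dx":0.0015,"dy":0,"dz":-0.0071,"rx":0,"ry":0.0156,"rz":0,"jaw":0.1}
    - {"dx":0.0023,"dy":0,"dz":-0.0069,"rx":0,"ry":0.0156,"rz":0,"jaw":0.1}
    - {"dx":0.0031,"dy":0,"dz":-0.0067,"rx":0,"ry":0.0156,"rz":0,"jaw":0.1}
    - {"dx":0.0038,"dy":0,"dz":-0.0063,"rx":0,"ry":0.0156,"rz":0,"jaw":0.1}
    - {"dx":0.0045,"dy":0,"dz":-0.0059,"rx":0,"ry":0.0156,"rz":0,"jaw":0.1}

```text
time: 5.82
tool_pos: [0.549, 0.1017, 0.1163]
orientation: [0.733, 0.677, -0.046, 0.042]
ft_force: [-2.8, -1.5, -3.6]
opening: 0.0174
finger_force: 12.0
```

>>> drive_tool:
  targets:
    - {"dx":0.0051,"dy":0,"dz":-0.0054,"rx":0,"ry":0.0156,"rz":0,"jaw":0.1}
    - {"dx":0.0057,"dy":0,"dz":-0.0048,"rx":0,"ry":0.0156,"rz":0,"jaw":0.1}
    - {"dx":0.0062,"dy":0,"dz":-0.0042,"rx":0,"ry":0.0156,"rz":0,"jaw":0.1}
    - {"dx":0.0066,"dy":0,"dz":-0.0035,"rx":0,"ry":0.0156,"rz":0,"jaw":0.1}
    - {"dx":0.007,"dy":0,"dz":-0.0028,"rx":0,"ry":0.0156,"rz":0,"jaw":0.1}
    - {"dx":0.0072,"dy":0,"dz":-0.002,"rx":0,"ry":0.0156,"rz":0,"jaw":0.1}
    - {"dx":0.0074,"dy":0,"dz":-0.0012,"rx":0,"ry":0.0156,"rz":0,"jaw":0.1}
    - {"dx":0.0075,"dy":0,"dz":-0.0004,"rx":0,"ry":0.0156,"rz":0,"jaw":0.1}
    - {"dx":0,"dy":0,"dz":0,"rx":0,"ry":0,"rz":0,"jaw":0.1}

```text
time: 6.95
tool_pos: [0.5539, 0.1581, 0.1374]
orientation: [0.734, 0.679, 0.002, -0.0]
ft_force: [-1.0, 0.8, 5.6]
opening: 0.0125
finger_force: 10.6
```

```bash
python3 - <<'E'
from cell import arm, eyes
import cv2
c=eyes.camera("side")["color"][130:340,220:440,::-1]; t=eyes.camera("top")["color"][200:320,190:330,::-1]
cv2.imwrite("pics/d.png",cv2.hconcat([cv2.resize(c,(440,420)),cv2.resize(t,(360,420))]))
E
```

```text
(no output)
```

View pics/d.png

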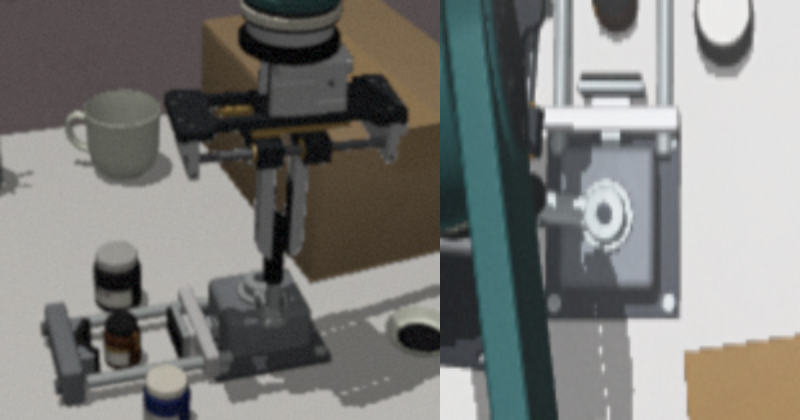

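The handle is nearly upright, seen at (272,245) in the side half, but the opening has dropped to 12.5 mm, so the pads sit off its centre. I'll open, rise clear and measure the handle.

>>> drive_tool:
  targets:
    - {"dx":0,"dy":0,"dz":0,"rx":0,"ry":0,"rz":0,"jaw":0.45}
    - {"dx":0,"dy":0,"dz":0,"rx":0,"ry":0,"rz":0,"jaw":0.45}
    - {"dx":0,"dy":0,"dz":0,"rx":0,"ry":0,"rz":0,"jaw":0.45}
    - {"dx":0,"dy":0,"dz":-0.03,"rx":0,"ry":0,"rz":0,"jaw":0.45}
    - {"dx":0,"dy":0,"dz":-0.04,"rx":0,"ry":0,"rz":0,"jaw":0.45}
    - {"dx":-0.03,"dy":0,"dz":-0.05,"rx":0,"ry":0,"rz":0,"jaw":0.45}
    - {"dx":-0.06,"dy":0,"dz":-0.01,"rx":0,"ry":0,"rz":0,"jaw":0.45}
    - {"dx":-0.06,"dy":0,"dz":0,"rx":0,"ry":0,"rz":0,"jaw":0.45}
    - {"dx":-0.06,"dy":0,"dz":0,"rx":0,"ry":0,"rz":0,"jaw":0.45}
    - {"dx":0,"dy":0,"dz":0,"rx":0,"ry":0,"rz":0,"jaw":0.45}

```text
time: 8.3
tool_pos: [0.5363, -0.0569, 0.2661]
orientation: [0.737, 0.676, -0.001, 0.0]
ft_force: [-0.2, 1.0, 1.1]
opening: 0.0424
finger_force: 0.0
```

```bash
python3 - <<'E'
from cell import arm, eyes
import cv2,pickle
print(arm.observe()["tool_pos"])
for n in("side","top"): pickle.dump(eyes.camera(n),open(f"{n}1.pkl","wb"))
c=pickle.load(open("side1.pkl","rb"))["color"][200:310,310:410,::-1]; t=pickle.load(open("top1.pkl","rb"))["color"][200:310,190:290,::-1]
cv2.imwrite("pics/e.png",cv2.hconcat([cv2.resize(c,(400,440)),cv2.resize(t,(400,440))]))
E
```

```text
[ 0.53628771 -0.05689201  0.26611198]
```

View pics/e.png

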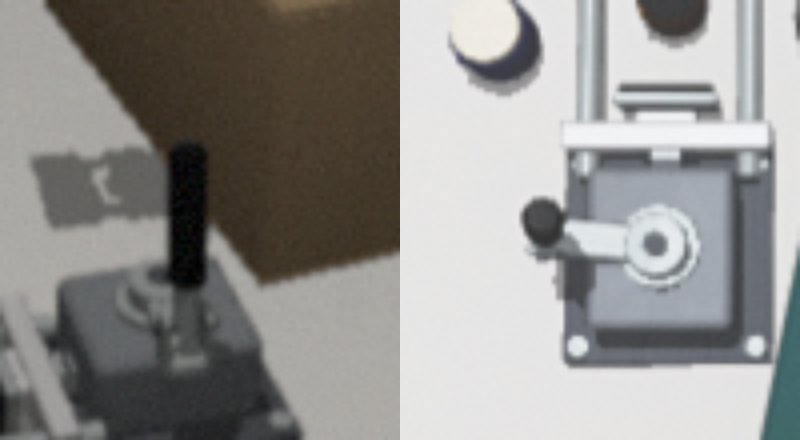

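The handle stands upright. Its top is at crop top view (542,221) and side view (188,150), and the hub is at (656,244).

```bash
python3 - <<'E'
from h import *
t=(190+142/4-.4,200+221/4-.4); s=(310+188/4-.4,200+150/4-.4)
print(tri(t,s),plane("top",t,.166),plane("side",s,.166)); print("hub",plane("top",(190+256/4-.4,200+244/4-.4),.069))
# lower end of grip in the side view, z=.081+.022
print(plane("side",(310+186/4-.4,200+278/4-.4),.103), plane("top",(190+140/4-.4,200+243/4-.4),.085))
E
```

```text
(array([0.55144518, 0.14320864, 0.1663629 ]), np.float64(0.002555469224010004)) [0.55028661 0.14372514 0.166     ] [0.55242829 0.14217902 0.166     ]
hub [0.54882789 0.10573786 0.069     ]
[0.55186152 0.14644972 0.103     ] [0.54792068 0.1577536  0.085     ]
```

>>> drive_tool:
  targets:
    - {"dx":0,"dy":0,"dz":0,"rx":0,"ry":0,"rz":0.185,"jaw":0.45}
    - {"dx":0,"dy":0,"dz":0,"rx":0,"ry":0,"rz":0.185,"jaw":0.45}
    - {"dx":0,"dy":0,"dz":0,"rx":0,"ry":0,"rz":0.185,"jaw":0.45}
    - {"dx":0,"dy":0,"dz":0,"rx":0,"ry":0,"rz":0.185,"jaw":0.45}
    - {"dx":0,"dy":0,"dz":0,"rx":0,"ry":0,"rz":0.185,"jaw":0.45}
    - {"dx":0,"dy":0,"dz":0,"rx":0,"ry":0,"rz":0.185,"jaw":0.45}
    - {"dx":0,"dy":0,"dz":0,"rx":0,"ry":0,"rz":0.185,"jaw":0.45}
    - {"dx":0,"dy":0,"dz":0,"rx":0,"ry":0,"rz":0.185,"jaw":0.45}
    - {"dx":0.003,"dy":-0.041,"dz":0,"rx":0,"ry":0,"rz":0,"jaw":0.45}
    - {"dx":0.003,"dy":-0.041,"dz":0,"rx":0,"ry":0,"rz":0,"jaw":0.45}
    - {"dx":0.003,"dy":-0.041,"dz":0,"rx":0,"ry":0,"rz":0,"jaw":0.45}
    - {"dx":0.003,"dy":-0.041,"dz":0.02,"rx":0,"ry":0,"rz":0,"jaw":0.45}
    - {"dx":0.003,"dy":-0.041,"dz":0.03,"rx":0,"ry":0,"rz":0,"jaw":0.45}
    - {"dx":0,"dy":0,"dz":0,"rx":0,"ry":0,"rz":0,"jaw":0.45}
    - {"dx":0,"dy":0,"dz":0,"rx":0,"ry":0,"rz":0,"jaw":0.45}

```text
time: 10.28
tool_pos: [0.5491, 0.1531, 0.2168]
orientation: [1.0, 0.007, 0.0, 0.0]
ft_force: [0.2, 0.8, -0.2]
opening: 0.0422
finger_force: 0.0
```

>>> drive_tool:
  targets:
    - {"dx":0.001,"dy":0.0025,"dz":0.025,"rx":0,"ry":0,"rz":0,"jaw":0.45}
    - {"dx":0.001,"dy":0.0025,"dz":0.025,"rx":0,"ry":0,"rz":0,"jaw":0.45}
    - {"dx":0,"dy":0,"dz":0.026,"rx":0,"ry":0,"rz":0,"jaw":0.45}
    - {"dx":0,"dy":0,"dz":0.026,"rx":0,"ry":0,"rz":0,"jaw":0.45}
    - {"dx":0,"dy":0,"dz":0,"rx":0,"ry":0,"rz":0,"jaw":0.3}
    - {"dx":0,"dy":0,"dz":0,"rx":0,"ry":0,"rz":0,"jaw":0.1}
    - {"dx":0,"dy":0,"dz":0,"rx":0,"ry":0,"rz":0,"jaw":0.1}
    - {"dx":0,"dy":0,"dz":0,"rx":0,"ry":0,"rz":0,"jaw":0.1}
    - {"dx":0,"dy":0,"dz":0,"rx":0,"ry":0,"rz":0,"jaw":0.1}
  grip_force: 15

```text
time: 11.4
tool_pos: [0.5528, 0.1494, 0.1167]
orientation: [1.0, 0.006, 0.002, -0.002]
ft_force: [1.0, 4.6, 1.8]
opening: 0.0199
finger_force: 14.7
```

>>> drive_tool:
  targets:
    - {"dx":0,"dy":-0.0015,"dz":0,"rx":0,"ry":0,"rz":0,"jaw":0.1}
    - {"dx":0,"dy":-0.0015,"dz":0,"rx":0,"ry":0,"rz":0,"jaw":0.1}
    - {"dx":0,"dy":0,"dz":0,"rx":0,"ry":0,"rz":0,"jaw":0.1}

```text
time: 11.78
tool_pos: [0.5529, 0.1521, 0.1164]
orientation: [1.0, 0.006, 0.002, -0.002]
ft_force: [2.0, 5.4, 2.1]
opening: 0.0181
finger_force: 14.9
```

>>> drive_tool:
  targets:
    - {"dx":0,"dy":-0.0015,"dz":0,"rx":0,"ry":0,"rz":0,"jaw":0.1}
    - {"dx":0,"dy":-0.0015,"dz":0,"rx":0,"ry":0,"rz":0,"jaw":0.1}
    - {"dx":0,"dy":0,"dz":0,"rx":0,"ry":0,"rz":0,"jaw":0.1}

```text
time: 12.15
tool_pos: [0.5527, 0.1533, 0.1162]
orientation: [1.0, 0.006, 0.002, 0.0]
ft_force: [3.2, 2.6, 4.8]
opening: 0.0176
finger_force: 15.0
```

>>> drive_tool:
  targets:
    - {"dx":0,"dy":-0.001,"dz":0,"rx":0,"ry":0,"rz":0,"jaw":0.1}
    - {"dx":0,"dy":-0.001,"dz":0,"rx":0,"ry":0,"rz":0,"jaw":0.1}
    - {"dx":0,"dy":0,"dz":0,"rx":0,"ry":0,"rz":0,"jaw":0.1}

```text
time: 12.52
tool_pos: [0.5527, 0.1536, 0.1162]
orientation: [1.0, 0.005, 0.002, 0.002]
ft_force: [2.9, -0.6, 5.5]
opening: 0.0178
finger_force: 15.0
```

```bash
cat > circ.py <<'E'
import sys; from h import *
a0,st,n=map(float,sys.argv[1:4]); psi=.012; out=[]
for i in range(int(n)):
    a=a0-st*i; d=.05*np.array([np.cos(a-st)-np.cos(a),np.sin(a-st)-np.sin(a),0]); t=ori(psi).inv().apply(d); out.append(f"{a-st:.2f}: {t[0]:.4f},{t[1]:.4f}")
print(" | ".join(out))
E
python3 circ.py 1.494 .08 60
```

```text
1.41: 0.0040,0.0005 | 1.33: 0.0039,0.0008 | 1.25: 0.0038,0.0011 | 1.17: 0.0037,0.0014 | 1.09: 0.0036,0.0017 | 1.01: 0.0035,0.0020 | 0.93: 0.0033,0.0023 | 0.85: 0.0031,0.0025 | 0.77: 0.0029,0.0028 | 0.69: 0.0026,0.0030 | 0.61: 0.0024,0.0032 | 0.53: 0.0021,0.0034 | 0.45: 0.0019,0.0035 | 0.37: 0.0016,0.0037 | 0.29: 0.0013,0.0038 | 0.21: 0.0010,0.0039 | 0.13: 0.0006,0.0039 | 0.05: 0.0003,0.0040 | -0.03: 0.0000,0.0040 | -0.11: -0.0003,0.0040 | -0.19: -0.0006,0.0039 | -0.27: -0.0009,0.0039 | -0.35: -0.0013,0.0038 | -0.43: -0.0015,0.0037 | -0.51: -0.0018,0.0036 | -0.59: -0.0021,0.0034 | -0.67: -0.0024,0.0032 | -0.75: -0.0026,0.0030 | -0.83: -0.0029,0.0028 | -0.91: -0.0031,0.0026 | -0.99: -0.0033,0.0023 | -1.07: -0.0034,0.0020 | -1.15: -0.0036,0.0017 | -1.23: -0.0037,0.0015 | -1.31: -0.0038,0.0012 | -1.39: -0.0039,0.0008 | -1.47: -0.0040,0.0005 | -1.55: -0.0040,0.0002 | -1.63: -0.0040,-0.0001 | -1.71: -0.0040,-0.0004 | -1.79: -0.0039,-0.0007 | -1.87: -0.0039,-0.0011 | -1.95: -0.0038,-0.0014 | -2.03: -0.0036,-0.0017 | -2.11: -0.0035,-0.0019 | -2.19: -0.0033,-0.0022 | -2.27: -0.0031,-0.0025 | -2.35: -0.0029,-0.0027 | -2.43: -0.0027,-0.0029 | -2.51: -0.0025,-0.0032 | -2.59: -0.0022,-0.0033 | -2.67: -0.0019,-0.0035 | -2.75: -0.0016,-0.0036 | -2.83: -0.0013,-0.0038 | -2.91: -0.0010,-0.0039 | -2.99: -0.0007,-0.0039 | -3.07: -0.0004,-0.0040 | -3.15: -0.0001,-0.0040 | -3.23: 0.0002,-0.0040 | -3.31: 0.0005,-0.0040
```

First eight steps, with a firmer grip.

>>> drive_tool:
  targets:
    - {"dx":0,"dy":0,"dz":0,"rx":0,"ry":0,"rz":0,"jaw":0.1}
    - {"dx":0.004,"dy":0.0005,"dz":0,"rx":0,"ry":0,"rz":0,"jaw":0.1}
    - {"dx":0.0039,"dy":0.0008,"dz":0,"rx":0,"ry":0,"rz":0,"jaw":0.1}
    - {"dx":0.0038,"dy":0.0011,"dz":0,"rx":0,"ry":0,"rz":0,"jaw":0.1}
    - {"dx":0.0037,"dy":0.0014,"dz":0,"rx":0,"ry":0,"rz":0,"jaw":0.1}
    - {"dx":0.0036,"dy":0.0017,"dz":0,"rx":0,"ry":0,"rz":0,"jaw":0.1}
    - {"dx":0.0035,"dy":0.002,"dz":0,"rx":0,"ry":0,"rz":0,"jaw":0.1}
    - {"dx":0.0033,"dy":0.0023,"dz":0,"rx":0,"ry":0,"rz":0,"jaw":0.1}
    - {"dx":0.0031,"dy":0.0025,"dz":0,"rx":0,"ry":0,"rz":0,"jaw":0.1}
  grip_force: 35

```text
time: 13.65
tool_pos: [0.5793, 0.1431, 0.1162]
orientation: [1.0, 0.006, -0.001, 0.0]
ft_force: [-3.8, 2.4, 9.2]
opening: 0.0173
finger_force: 35.0
```

>>> drive_tool:
  targets:
    - {"dx":0.0029,"dy":0.0028,"dz":-0.001,"rx":0,"ry":0,"rz":0,"jaw":0.1}
    - {"dx":0.0026,"dy":0.003,"dz":-0.001,"rx":0,"ry":0,"rz":0,"jaw":0.1}
    - {"dx":0.0024,"dy":0.0032,"dz":0,"rx":0,"ry":0,"rz":0,"jaw":0.1}
    - {"dx":0.0021,"dy":0.0034,"dz":0,"rx":0,"ry":0,"rz":0,"jaw":0.1}
    - {"dx":0.0019,"dy":0.0035,"dz":0,"rx":0,"ry":0,"rz":0,"jaw":0.1}

```text
time: 14.28
tool_pos: [0.5925, 0.1272, 0.1163]
orientation: [1.0, 0.006, -0.0, 0.0]
ft_force: [-0.3, 4.2, 4.3]
opening: 0.0177
finger_force: 35.0
```

>>> drive_tool:
  targets:
    - {"dx":0.0016,"dy":0.0037,"dz":0,"rx":0,"ry":0,"rz":0,"jaw":0.1}
    - {"dx":0.0013,"dy":0.0038,"dz":0,"rx":0,"ry":0,"rz":0,"jaw":0.1}

```text
time: 14.52
tool_pos: [0.5957, 0.1197, 0.1163]
orientation: [1.0, 0.006, 0.0, 0.0]
ft_force: [0.7, 3.8, 3.3]
opening: 0.017
finger_force: 35.0
```

>>> drive_tool:
  targets:
    - {"dx":0.001,"dy":0.0039,"dz":0,"rx":0,"ry":0,"rz":0,"jaw":0.1}
    - {"dx":0.0006,"dy":0.0039,"dz":0,"rx":0,"ry":0,"rz":0,"jaw":0.1}
    - {"dx":0.0003,"dy":0.004,"dz":0,"rx":0,"ry":0,"rz":0,"jaw":0.1}

```text
time: 14.9
tool_pos: [0.598, 0.1078, 0.1164]
orientation: [1.0, 0.006, 0.001, 0.0]
ft_force: [2.5, 4.3, 0.2]
opening: 0.0175
finger_force: 35.0
```

>>> drive_tool:
  targets:
    - {"dx":0.0007,"dy":0.004,"dz":0,"rx":0,"ry":0,"rz":0,"jaw":0.1}
    - {"dx":-0.0003,"dy":0.004,"dz":0,"rx":0,"ry":0,"rz":0,"jaw":0.1}
    - {"dx":-0.0006,"dy":0.0039,"dz":0,"rx":0,"ry":0,"rz":0,"jaw":0.1}
    - {"dx":-0.0009,"dy":0.0039,"dz":0,"rx":0,"ry":0,"rz":0,"jaw":0.1}

```text
time: 15.4
tool_pos: [0.5967, 0.0918, 0.1164]
orientation: [1.0, 0.006, 0.0, 0.0]
ft_force: [3.5, 3.3, -0.8]
opening: 0.0174
finger_force: 35.0
```

>>> drive_tool:
  targets:
    - {"dx":-0.0007,"dy":0.0039,"dz":0,"rx":0,"ry":0,"rz":0,"jaw":0.1}
    - {"dx":-0.0009,"dy":0.0038,"dz":0,"rx":0,"ry":0,"rz":0,"jaw":0.1}
    - {"dx":-0.0018,"dy":0.0036,"dz":0,"rx":0,"ry":0,"rz":0,"jaw":0.1}
    - {"dx":-0.0021,"dy":0.0034,"dz":0,"rx":0,"ry":0,"rz":0,"jaw":0.1}

```text
time: 15.9
tool_pos: [0.5908, 0.0774, 0.1163]
orientation: [1.0, 0.006, -0.0, 0.0]
ft_force: [1.6, 3.2, -0.4]
opening: 0.0171
finger_force: 35.0
```

>>> drive_tool:
  targets:
    - {"dx":-0.0024,"dy":0.0032,"dz":0,"rx":0,"ry":0,"rz":0,"jaw":0.1}
    - {"dx":-0.0026,"dy":0.003,"dz":0,"rx":0,"ry":0,"rz":0,"jaw":0.1}
    - {"dx":-0.0029,"dy":0.0028,"dz":0,"rx":0,"ry":0,"rz":0,"jaw":0.1}
    - {"dx":-0.0031,"dy":0.0026,"dz":0,"rx":0,"ry":0,"rz":0,"jaw":0.1}

```text
time: 16.4
tool_pos: [0.5803, 0.0654, 0.1164]
orientation: [1.0, 0.006, 0.0, 0.001]
ft_force: [2.8, 1.3, -1.5]
opening: 0.0174
finger_force: 35.0
```

>>> drive_tool:
  targets:
    - {"dx":-0.0033,"dy":0.0023,"dz":0,"rx":0,"ry":0,"rz":0,"jaw":0.1}
    - {"dx":-0.0034,"dy":0.002,"dz":0,"rx":0,"ry":0,"rz":0,"jaw":0.1}
    - {"dx":-0.0036,"dy":0.0017,"dz":0,"rx":0,"ry":0,"rz":0,"jaw":0.1}
    - {"dx":-0.0037,"dy":0.0015,"dz":0,"rx":0,"ry":0,"rz":0,"jaw":0.1}

```text
time: 16.9
tool_pos: [0.5664, 0.0573, 0.1164]
orientation: [1.0, 0.006, 0.0, 0.001]
ft_force: [5.1, -0.3, -2.2]
opening: 0.0175
finger_force: 35.0
```

>>> drive_tool:
  targets:
    - {"dx":-0.0036,"dy":0.002,"dz":0,"rx":0,"ry":0,"rz":0,"jaw":0.1}
    - {"dx":-0.0039,"dy":0.001,"dz":0,"rx":0,"ry":0,"rz":0,"jaw":0.1}
    - {"dx":-0.004,"dy":0.0005,"dz":0,"rx":0,"ry":0,"rz":0,"jaw":0.1}

```text
time: 17.27
tool_pos: [0.5545, 0.0543, 0.1164]
orientation: [1.0, 0.006, -0.0, 0.001]
ft_force: [4.5, -0.7, -3.3]
opening: 0.018
finger_force: 35.0
```

>>> drive_tool:
  targets:
    - {"dx":-0.004,"dy":0.0004,"dz":0,"rx":0,"ry":0,"rz":0,"jaw":0.1}
    - {"dx":-0.004,"dy":-0.0001,"dz":0,"rx":0,"ry":0,"rz":0,"jaw":0.1}
    - {"dx":-0.004,"dy":-0.0004,"dz":0,"rx":0,"ry":0,"rz":0,"jaw":0.1}

```text
time: 17.65
tool_pos: [0.5425, 0.0542, 0.1164]
orientation: [1.0, 0.006, -0.0, 0.001]
ft_force: [3.4, -2.0, -3.9]
opening: 0.0175
finger_force: 35.0
```

>>> drive_tool:
  targets:
    - {"dx":-0.0039,"dy":0,"dz":0,"rx":0,"ry":0,"rz":0,"jaw":0.1}
    - {"dx":-0.0039,"dy":-0.0008,"dz":0,"rx":0,"ry":0,"rz":0,"jaw":0.1}
    - {"dx":-0.0038,"dy":-0.0014,"dz":0,"rx":0,"ry":0,"rz":0,"jaw":0.1}

```text
time: 18.02
tool_pos: [0.531, 0.0568, 0.1164]
orientation: [1.0, 0.006, -0.0, 0.0]
ft_force: [4.0, -1.0, -4.0]
opening: 0.0175
finger_force: 35.0
```

>>> drive_tool:
  targets:
    - {"dx":-0.0036,"dy":-0.0017,"dz":0,"rx":0,"ry":0,"rz":0,"jaw":0.1}
    - {"dx":-0.0035,"dy":-0.0019,"dz":0,"rx":0,"ry":0,"rz":0,"jaw":0.1}

```text
time: 18.27
tool_pos: [0.5238, 0.0601, 0.1164]
orientation: [1.0, 0.006, -0.0, 0.0]
ft_force: [4.1, -1.4, -3.9]
opening: 0.0169
finger_force: 35.0
```

>>> drive_tool:
  targets:
    - {"dx":-0.0033,"dy":-0.0022,"dz":0,"rx":0,"ry":0,"rz":0,"jaw":0.1}
    - {"dx":-0.0031,"dy":-0.0025,"dz":0,"rx":0,"ry":0,"rz":0,"jaw":0.1}

```text
time: 18.52
tool_pos: [0.5173, 0.0646, 0.1164]
orientation: [1.0, 0.006, -0.0, 0.001]
ft_force: [2.1, -2.7, -4.1]
opening: 0.0178
finger_force: 35.0
```

>>> drive_tool:
  targets:
    - {"dx":-0.0032,"dy":-0.0025,"dz":0,"rx":0,"ry":0,"rz":0,"jaw":0.1}
    - {"dx":-0.003,"dy":-0.0027,"dz":0,"rx":0,"ry":0,"rz":0,"jaw":0.1}

```text
time: 18.77
tool_pos: [0.5114, 0.07, 0.1164]
orientation: [1.0, 0.006, 0.0, 0.0]
ft_force: [4.4, -2.6, -5.1]
opening: 0.0176
finger_force: 35.0
```

>>> drive_tool:
  targets:
    - {"dx":-0.0025,"dy":-0.0032,"dz":0,"rx":0,"ry":0,"rz":0,"jaw":0.1}

```text
time: 18.9
tool_pos: [0.5093, 0.0725, 0.1164]
orientation: [1.0, 0.006, 0.001, 0.001]
ft_force: [5.6, -4.6, -6.0]
opening: 0.0175
finger_force: 35.0
```

>>> drive_tool:
  targets:
    - {"dx":-0.0006,"dy":-0.0008,"dz":0,"rx":0,"ry":0,"rz":0,"jaw":0.1}
    - {"dx":0,"dy":0,"dz":0,"rx":0,"ry":0,"rz":0,"jaw":0.1}

```text
time: 19.15
tool_pos: [0.5089, 0.073, 0.1164]
orientation: [1.0, 0.006, 0.001, 0.001]
ft_force: [5.4, -4.8, -5.5]
opening: 0.0175
finger_force: 35.0
```

>>> drive_tool:
  targets:
    - {"dx":-0.0006,"dy":-0.0008,"dz":0,"rx":0,"ry":0,"rz":0,"jaw":0.1}
    - {"dx":-0.0005,"dy":-0.0007,"dz":0,"rx":0,"ry":0,"rz":0,"jaw":0.1}
    - {"dx":0,"dy":0,"dz":0,"rx":0,"ry":0,"rz":0,"jaw":0.1}

```text
time: 19.52
tool_pos: [0.5081, 0.074, 0.1164]
orientation: [1.0, 0.006, 0.001, 0.002]
ft_force: [7.3, -5.4, -6.0]
opening: 0.0178
finger_force: 35.0
```

The force along the circle is about 9 N, the right grip. I'll ease off the stored push, then let go.

>>> drive_tool:
  targets:
    - {"dx":0.0009,"dy":0.0012,"dz":0.001,"rx":0,"ry":0,"rz":0,"jaw":0.1}
    - {"dx":0.0009,"dy":0.0012,"dz":0.001,"rx":0,"ry":0,"rz":0,"jaw":0.1}
    - {"dx":0,"dy":0,"dz":0,"rx":0,"ry":0,"rz":0,"jaw":0.1}
  grip_force: 15

```text
time: 19.9
tool_pos: [0.5089, 0.0729, 0.1165]
orientation: [1.0, 0.006, 0.0, 0.0]
ft_force: [-1.1, -2.5, 5.0]
opening: 0.018
finger_force: 15.0
```

>>> drive_tool:
  targets:
    - {"dx":0,"dy":0,"dz":0,"rx":0,"ry":0,"rz":0,"jaw":0.45}
    - {"dx":0,"dy":0,"dz":0,"rx":0,"ry":0,"rz":0,"jaw":0.45}
    - {"dx":0,"dy":0,"dz":0,"rx":0,"ry":0,"rz":0,"jaw":0.45}
    - {"dx":0,"dy":0,"dz":-0.02,"rx":0,"ry":0,"rz":0,"jaw":0.45}
    - {"dx":0,"dy":0,"dz":-0.04,"rx":0,"ry":0,"rz":0,"jaw":0.45}
    - {"dx":0,"dy":0,"dz":-0.05,"rx":0,"ry":0,"rz":0,"jaw":0.45}
    - {"dx":-0.02,"dy":0.04,"dz":-0.02,"rx":0,"ry":0,"rz":0,"jaw":0.45}
    - {"dx":-0.02,"dy":0.05,"dz":0,"rx":0,"ry":0,"rz":0,"jaw":0.45}
    - {"dx":-0.02,"dy":0.05,"dz":0,"rx":0,"ry":0,"rz":0,"jaw":0.45}
    - {"dx":-0.02,"dy":0.04,"dz":0,"rx":0,"ry":0,"rz":0,"jaw":0.45}
    - {"dx":0,"dy":0,"dz":0,"rx":0,"ry":0,"rz":0,"jaw":0.45}

```text
time: 21.28
tool_pos: [0.4301, -0.1097, 0.2445]
orientation: [1.0, 0.003, -0.0, 0.0]
ft_force: [-0.1, 1.2, 0.1]
opening: 0.0421
finger_force: 0.0
```

```bash
python3 - <<'E'
from cell import arm, eyes
import cv2
print(arm.observe()["tool_pos"])
c=eyes.camera("side")["color"][220:330,280:390,::-1]; t=eyes.camera("top")["color"][160:300,200:320,::-1]
cv2.imwrite("pics/f.png",cv2.hconcat([cv2.resize(c,(440,440)),cv2.resize(t,(360,440))]))
E
```

```text
[ 0.43010621 -0.10973542  0.24446332]
```

View pics/f.png

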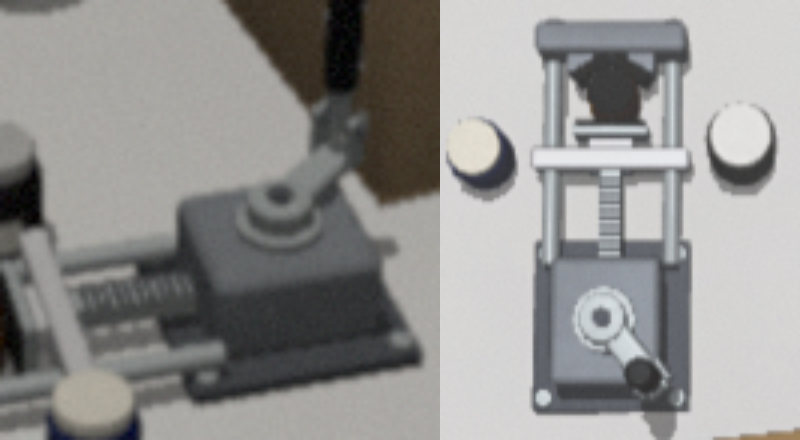

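The pot is in the V with the moving jaw against it, and the handle's top is at (643,375). A quick check of the handle's lean before handing in.

```bash
python3 - <<'E'
from h import *
e=plane("top",(267.3,278.9),.166); h=plane("top",(252.9,260.5),.069); print(e,h,np.linalg.norm((e-h)[:2]))
E
```

```text
[0.50911613 0.07116066 0.166     ] [0.54901796 0.10706063 0.069     ] 0.053674610582704105
```

```bash
python3 -c "
from cell import arm
print(arm.close_job())"
```

```text
the job is handed in; nothing more can be done
None
```

The handle is folded upright, and I wound the crank about 4 rad clockwise until it took roughly 9 N. The slim pot is now gripped in the V, the gripper has let go and moved clear, and I handed the job in about 21 s in.

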